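Bored block off the mandrel and into the channel gauge

TASK

Slide the bored aluminium block off the free end of the steel rod, set it down on the black rubber mat and let go of it. Then take it again by its ends, where the gauge leaves room for the fingers, lower it between the two steel cheeks of the blue channel gauge, with its bore running along the channel, about midway along the cheeks and seated flat on the gauge's floor, and let go. Do not let the block drop, and leave the other parts on the table where they are.

Things in the scene. Friction and masses are not known exactly. Their poses are not given: they have to be found in the camera images.
- block_center (a point): Centre of the loose aluminium block, 52 mm long (its x axis = bore axis), 44 x 44 mm across, flat flanks and ends, 26 mm round bore right through, about 0.2 kg. At the start it hangs on the rod, bore along the rod, centre 5 mm below the rod's axis, 4 to 34 mm clear of the red post. Held across the flanks and lifted 5 mm it runs clear of the rod all round.
- stand: Fixed stand: grey base 130 x 110 x 14 mm, red post 40 (x) x 56 (y) mm, 140 mm high, and a level steel rod of 16 mm diameter, axis 120 mm above the table, from the post's face (20 mm from the origin) along +x to a free, tapered end 134 mm from the origin. Origin: on the table under the post's middle, z up.
- rod_tip (a point): End of the rod's free tip, on the rod's axis, 120 mm above the table; same axes as the stand (x points out of the free end).
- mat: Black rubber mat, fixed on the table, 130 x 130 mm, 3 mm thick. Origin: centre of its underside, on the table; z up.
- gauge: Fixed gauge: blue base 100 (x) x 120 (y) x 10 mm, its top is the channel floor. Two steel cheeks, 40 mm long, inner faces at y = -25 and 25 mm, flared at the top, 54 mm above the table, level with a seated block's top: no room for fingers at its flanks, but its ends stand out 6 mm. Channel along x, open at both ends. Origin: underside centre. Seated block's centre: 32 mm above the table.
- hub: Bystander: loose steel hub, a disc of 90 mm diameter and 16 mm thick with a neck of 34 mm diameter, 44 mm high in all. Origin: centre of its underside.
- bar: Bystander: loose grey curved bar, about 150 mm long, 22 mm wide, 14 mm high. Origin: about its middle, underneath.
- wax: Bystander: small pale green block, 36 x 30 x 20 mm. Origin: centre of its underside.
- housing: Bystander: loose open aluminium housing, 160 x 110 x 30 mm. Origin: centre of its underside.
Not all that is in view belongs to the job. Of the things like the stand, leave any that is green; of the rest the smaller one is meant. Of the things that look like the mat, take the one that is nearest to the robot's base at the start.

How it is judged:
On the way, in this order (a step that is already met when the one before it is completed fails the run):
1. the block is off the free end of the rod (x of block_center in the frame of rod_tip above 0.027 m), for 0.1 s.
2. the block rests on the rubber mat, let go (horizontal distance between block_center and mat below 0.06 m and height (world z) of block_center below 0.034 m and contact force between block and the fingers below 0.1 N and contact force between block and mat above 0.3 N and linear speed of block below 0.02 m/s), for 0.2 s.
At the end, for the whole second after the job is handed in: The block lies in the gauge's channel, let go and at rest: its centre within 15 mm of the middle of the cheeks along the channel and within 6 mm of its centre line, its height within 3 mm of seated on the floor, its bore within 0.17 rad of the channel's direction (x of block_center in the frame of gauge between -0.015 and 0.015 m and y of block_center in the frame of gauge between -0.006 and 0.006 m and z of block_center in the frame of gauge between 0.029 and 0.035 m and angle between the x axis of block_center and the x axis of gauge, either way round below 0.17 rad and contact force between block and the fingers below 0.1 N and linear speed of block below 0.02 m/s); the robot touches nothing.
It fails at once if the block is dropped (falls or flies free of the fingers faster than 0.4 m/s) (linear speed of block above 0.4 m/s and contact force between block and the fingers below 0.1 N).
It fails at once if a bystander is moved by more than 30 mm (distance of any of hub, bar, wax, housing from where it was at the start of the episode above 0.03 m).
It also fails if it takes over 53 s, if anything falls off the work surface, if the arm or the gripper's body presses on something with over 40 N, if the wrist force passes 120 N, or if a joint passes its speed limit or range.

ROBOT

A 6-joint arm with a two-finger parallel gripper is mounted at the origin on the work surface. World frame = base frame: x ahead of the robot, y to its left, z up, the work surface at z = 0. Lengths are in m, angles in rad, forces in N, time in s.
With the tool pointing down it reaches from about 0.275 to 0.775 m from the base axis. Payload 14.6 kg.
Tool frame: the origin (TCP) lies at the very end of the fingers, on their centre line; the grasp point (between the pads) lies behind it (r.tcp_to_grasp is the z of the grasp point in the tool frame, in m); z points along the fingers, y is the direction in which the jaws open and shut (so a half turn about z gives the same grasp; the last joint's range is limited). The gripper opens to 85 mm and grips with 20 to 120 N. Pads are 22 mm wide; open, the fingers measure 114 mm over their backs; the gripper's body (76 mm by 85 mm) begins 54 mm behind the grasp point. The pads swing forward as they close: fully open they stand 13 mm farther back than shut.
Start: joints at [1.049, 0.263, -0.048, 1.259, 0, 1.415], TCP at [0.188, 0.49, 0.231] pointing down, gripper open.
Joint ranges: [-2.65, 2.65], [-0.89, 1.7], [-1.18, 1.37], [-2.13, 2.11], [-1.35, 1.29], [-3.14, 3.14]. Speed limits (rad/s): [1.89, 1.89, 2.57, 2.79, 3.14, 3.14].

INTERFACE

Orientations are given as a unit quaternion [x, y, z, w].
In Python, from cell import r, snapshot, camera_params, order gives the robot as it stands. The module is installed in compiled form; this text tells all that it offers.
- The arm moves only by the tool step_arm, never from a script. Its argument "plan" is a list of rows, each a list of 2 entries, a list of its own where there are three numbers: the shift along the tool's x, y, z in units of 500 mm (1.0 is 500 mm), then the turn about the tool's z in units of 360 degrees (1.0 is 360 degrees). A call has exactly 10 rows; each row is the pose to reach, as a shift and turn from the pose measured when the call began, along the tool's axes at that moment, turning the shorter way round; what a row does not reach only later rows make up. A row lasts 1/10 s, in which the tool goes at most 50 mm and 8.59 degrees, less where a joint would pass 70% of its speed; a pose out of reach is approached as far as the arm can. A call with a number of a shift or a turn outside -1 to 1 is refused whole. A call with a gripper value outside its range is refused whole. "gripper" is the gripper's target within -1 to 1 (shut at 1, half-way at 0, fully open at -1), set as the call begins (left out, the last holds). The fingers move at their own pace and stop on an object; the grip force is fixed at half the most. Time passes only in rows, so rows that repeat a pose let the fingers close, or fill a call up. It gives the time, the measured TCP pose, the force and the opening at its end, in the units of the state.
- r.observe(): the state, without advancing time (a new reading comes with each control period).
- snapshot(name): name is "scene" or "top" or "wrist"; returns the picture (420x560x3 uint8, red, green, blue); there is no depth.
- camera_params(name): a dict with "camera_matrix" (3x3 intrinsics, pixels), "R" (3x3) and "t" (3): a world point X has camera coordinates R X + t. Camera axes: x right, y down, z forward; pixel columns grow to the right and rows downward; lengths in m; the calibration is good to about 2 mm. A picture is of the moment at which its call begins: read the wrist's pose just before it. camera_params takes no time and is no camera call; for the wrist camera it gives the pose at the moment of the call.
- order.close_job(): hands the job in, once; it reports no verdict.
The state is a dict: "time_s": time; "joint_positions": joint angles; "joint_velocities": joint speeds; "effort": joint torques, N m; "tcp_pos": TCP position; "eef_rot": TCP orientation; "wrist_force": force on the tool from outside, world axes, zero at the start; "wrist_torque": the same for the moment, N m; "width": finger opening in m.
Only numpy, scipy, OpenCV 4.12 (cv2) and the standard library are available. Lean on these libraries where they do the work, as an engineer would, in place of code of your own. Each camera call takes 0.05 s, during which the arm holds its last target. There are 200 camera calls.

## Working session

There is one attempt and no reset: what is moved stays moved. The work goes in short steps, Python scripts to look and compute and a tool call to move; the robot and the scene stay as the last step left them, time stands still between calls to the robot, and variables do not carry over. Pictures are saved under pics/ and viewed, about 8 in all and at most 12, crops included, and the job is handed in when it is done.

Besides the shell and the picture viewer there is one more tool, called as name(argument=value, ...), one argument or row to a line, values as JSON. step_arm: Moves the arm, as the interface text tells. Shifts and turns lie within -1 to 1; 1 stands for 500 mm of shift or 360 degrees of turn. Its arguments: {"type":"object","properties":{"plan":{"type":"array","items":{"type":"array"}},"gripper":{"type":"number"}},"required":["plan"]}

```bash
mkdir -p pics; python3 - <<'E'
from cell import r,snapshot,camera_params,order
import cv2,numpy as np
for n in ["scene","top"]:
    im=snapshot(n); cv2.imwrite(f"pics/{n}0.png",im[:,:,::-1]); p=camera_params(n); print(n,{k:np.round(v,4).tolist() for k,v in p.items()})
print(r.observe(), r.tcp_to_grasp)
E
```

```text
scene {'camera_matrix': [[450.8352, 0.0, 280.5101], [0.0, 450.8352, 224.0104], [0.0, 0.0, 1.0]], 'R': [[-0.5978, 0.8015, -0.0132], [0.6963, 0.511, -0.5041], [-0.3973, -0.3106, -0.8636]], 't': [0.314, -0.4153, 1.8509]}
top {'camera_matrix': [[524.1865, 0.0, 283.74], [0.0, 524.1865, 202.7931], [0.0, 0.0, 1.0]], 'R': [[-0.0181, -0.9998, 0.0043], [-0.997, 0.0177, -0.076], [0.0759, -0.0056, -0.9971]], 't': [0.0782, 0.6026, 1.5832]}
{'time_s': 0.1, 'joint_positions': array([ 1.04868824e+00,  2.63481776e-01, -4.88589178e-02,  1.25939080e+00,
        4.49085542e-06,  1.41550100e+00]), 'joint_velocities': array([-6.67651761e-06, -2.80158282e-03,  8.62368906e-04,  1.26107519e-04,
       -2.57953944e-03,  1.44337904e-04]), 'effort': array([ 2.76194776e-03, -6.38576961e+01,  3.85064363e+01,  1.00110509e-02,
       -1.18951812e-04,  1.43016368e-05]), 'tcp_pos': array([0.18816924, 0.48986674, 0.23087506]), 'eef_rot': array([ 1.82379853e-01,  9.83228036e-01, -4.40270211e-04, -1.57477662e-04]), 'wrist_force': array([-0.29905211,  0.38195717,  0.63857676]), 'wrist_torque': array([ 0.01066245, -0.04162769, -0.01444441]), 'width': 0.08522381125873449} -0.0187
```

View pics/scene0.png

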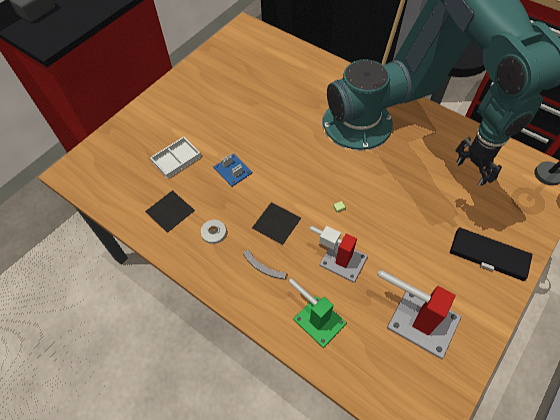

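View pics/top0.png

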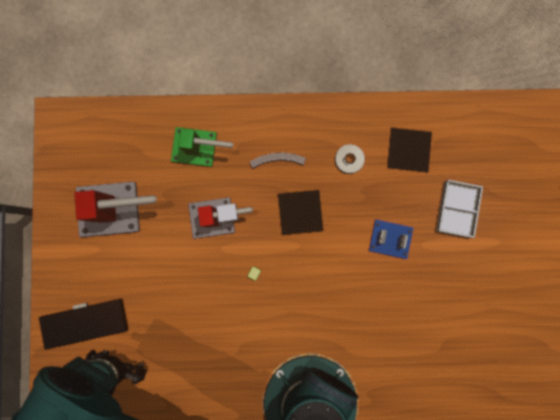

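Stand candidates in the top view are green (195,146), large red (106,208) and small red (212,216). The small red one fits: it isn't green, it's the smaller of the other two, and it carries the block. Mat candidates are (300,212) and (410,150). The first is nearer the base at about (310,400). The case at (83,322) has a latch, so it isn't a mat. The gauge is at (391,240). Next I'll measure and check in an enlarged crop.

```bash
cat > h.py <<'E'
import cv2,numpy as np
from cell import r,snapshot,camera_params,order
from scipy.spatial.transform import Rotation as Ro
def ray(p,uv,z):
    K,R,t=[np.array(p[k]) for k in("camera_matrix","R","t")]
    uv=np.atleast_2d(uv).astype(float); d=np.c_[uv,np.ones(len(uv))]@np.linalg.inv(K).T@R
    c=-R.T@t; return c+d*((z-c[2])/d[:,2])[:,None]
def proj(p,X):
    K,R,t=[np.array(p[k]) for k in("camera_matrix","R","t")]
    q=(np.atleast_2d(X)@R.T+t)@K.T; return q[:,:2]/q[:,2:]
def blob(mask,near=None):
    cs,_=cv2.findContours(mask.astype(np.uint8),cv2.RETR_EXTERNAL,cv2.CHAIN_APPROX_NONE)
    cs=[c for c in cs if cv2.contourArea(c)>15]
    f=(lambda c:np.hypot(*(c.reshape(-1,2).mean(0)-near))) if near is not None else (lambda c:-cv2.contourArea(c))
    return min(cs,key=f).reshape(-1,2)
def rect(p,c,z):
    P=ray(p,c,z)[:,:2]; (cx,cy),s,_=cv2.minAreaRect((P*1000).astype(np.float32)); b=cv2.boxPoints(cv2.minAreaRect((P*1000).astype(np.float32)))
    e=b[1]-b[0]; return np.round([cx,cy],1),np.round(s,1),np.round(np.degrees(np.arctan2(e[1],e[0]))%90,1)
E
python3 - <<'E'
from h import *
for n,nr in (("top",dict(mat=(300,212),gauge=(391,240),red=(206,216),wax=(254,273))),("scene",dict(mat=(277,223),gauge=(232,170),red=(346,250),wax=(340,206)))):
    im=cv2.imread(f"pics/{n}0.png"); p=camera_params(n); hsv=cv2.cvtColor(im,cv2.COLOR_BGR2HSV); H,S,V=cv2.split(hsv)
    print(n,"mat",rect(p,blob(V<60,nr["mat"]),.003))
    print("gauge",rect(p,blob((H>100)&(H<130)&(S>110),nr["gauge"]),.01))
    c=blob(((H<6)|(H>174))&(S>170)&(V>90),nr["red"]); print("red",rect(p,c,.14),c.min(0),c.max(0))
    # stand base grey
    g=(S<70)&(V>60); c=blob(g,(225,215) if n=="top" else (345,262)); print("grey",c.min(0),c.max(0),rect(p,c,.014))
im=cv2.imread("pics/top0.png")
a=cv2.resize(im[190:285,180:330],None,fx=5,fy=5,interpolation=2); cv2.imwrite("pics/crop1.png",a)
im=cv2.imread("pics/scene0.png")
a=cv2.resize(im[140:290,200:380],None,fx=4,fy=4,interpolation=2); cv2.imwrite("pics/crop2.png",a)
E
```

```text
top mat (array([575.8,  17. ]), array([122.5, 122.1]), np.float32(4.4))
gauge (array([ 487.9, -259.4]), array([111.9,  92.5]), np.float32(76.5))
red (array([561.9, 290. ]), array([54.6, 40.3]), np.float32(6.1)) [198 206] [213 226]
grey [189 198] [251 237] (array([566.8, 260.5]), array([105.9, 187.9]), np.float32(7.2))
scene mat (array([576.5,  19.9]), array([126.5, 127.7]), np.float32(4.4))
gauge (array([ 491.9, -255.3]), array([119. ,  95.7]), np.float32(76.5))
red (array([591.3, 301.1]), array([109.4,  42.4]), np.float32(10.8)) [337 234] [356 266]
grey [309 226] [366 281] (array([551.9, 244.5]), array([148.4, 224.1]), np.float32(6.9))
```

View pics/crop1.png

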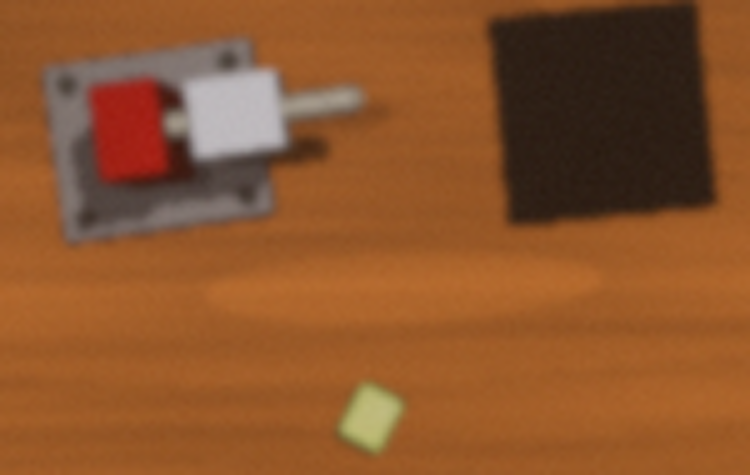

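View pics/crop2.png

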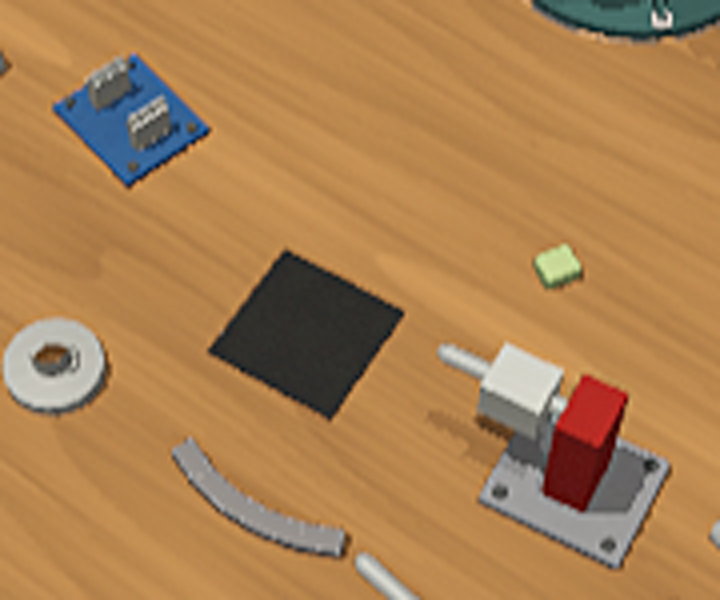

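```bash
python3 - <<'E'
from h import *
p=camera_params("top"); q=camera_params("scene")
tip=ray(p,(180+363/5,190+97/5),.12)[0]; tips=ray(q,(200+440/4,140+349/4),.12)[0]
print("tip",tip,tips)
b=ray(p,np.array([[185,82],[275,70],[287,150],[197,160]])/5+[180,190],.137); print(b.mean(0))
bs=ray(q,np.array([[507,345],[563,378],[540,414],[480,386]])/4+[200,140],.137); print("scene block",bs.mean(0))
rs=ray(q,np.array([[590,377],[627,397],[606,434],[563,412]])/4+[200,140],.14); print("post scene",rs.mean(0))
base=ray(p,np.array([[44,66],[250,39],[273,214],[70,242]])/5+[180,190],.014); print("base top",base.mean(0))
for post in ([.562,.290],rs.mean(0)[:2],base.mean(0)[:2]):
  for t in (tip,tips):
    d=t[:2]-post; print(np.hypot(*d),np.degrees(np.arctan2(d[1],d[0])))
d=base[1]-base[0];print(np.degrees(np.arctan2(d[1],d[0])));d=base[2]-base[3];print(np.degrees(np.arctan2(d[1],d[0])))
E
```

```text
tip [0.57909547 0.15770141 0.12      ] [0.57944148 0.16212113 0.12      ]
[0.5687865  0.22901831 0.137     ]
scene block [0.57291851 0.23631024 0.137     ]
post scene [0.55824891 0.2958825  0.14      ]
base top [0.56168832 0.28890685 0.014     ]
0.13339854501937967 -82.63710494580162
0.12906281873576053 -82.23331393885131
0.13974473832418813 -81.42082305683829
0.13542979413835093 -80.99713694689821
0.13235511561123134 -82.4426472605904
0.12802263276997738 -82.0289870362366
-83.51327883939611
-83.18131594121307
```

```bash
cat >> h.py <<'E'
def go(x,y,z,yaw):
    o=r.observe(); R=Ro.from_quat(o["eef_rot"]); s=R.inv().apply(np.array([x,y,z])-o["tcp_pos"])/.5
    a=R.as_matrix()[:,1]; cur=np.degrees(np.arctan2(a[1],a[0])); t=-((yaw-cur+180)%360-180)/360
    print("t",round(o["time_s"],2),"tcp",np.round(o["tcp_pos"],4),"yaw",round(cur,2),"q6",np.round(o["joint_positions"][5],2),"F",np.round(o["wrist_force"],1),"w",round(o["width"],4),"-> shift",np.round(s,4),"turn",round(t,4))
E
python3 -c "
from h import *
go(.570,.232,.19,7.2)"
```

```text
t 0.1 tcp [0.1882 0.4899 0.2309] yaw 68.98 q6 1.42 F [-0.3  0.4  0.6] w 0.0852 -> shift [-0.8978 -0.2075  0.0818] turn 0.1716
```

step_arm(
  plan=[
    [[-0.1,-0.022,0.009],0.018],
    [[-0.2,-0.045,0.018],0.036],
    [[-0.3,-0.07,0.027],0.054],
    [[-0.4,-0.092,0.036],0.072],
    [[-0.5,-0.115,0.045],0.09],
    [[-0.6,-0.14,0.054],0.108],
    [[-0.7,-0.162,0.063],0.126],
    [[-0.8,-0.185,0.072],0.144],
    [[-0.86,-0.2,0.08],0.16],
    [[-0.898,-0.2075,0.082],0.1716],
  ],
  gripper=-1,
)

```text
time_s: 1.1
tcp_pos: [0.5724, 0.2294, 0.1886]
eef_rot: [0.664, 0.748, -0.001, -0.0]
wrist_force: [-0.0, 0.1, -0.7]
width: 0.0854
```

```bash
python3 -c "
from h import *
import pickle
p=camera_params('wrist'); im=snapshot('wrist'); cv2.imwrite('pics/w1.png',im[:,:,::-1]); pickle.dump(p,open('w1.pkl','wb'))
print({k:np.round(v,4).tolist() for k,v in p.items()})
go(.570,.232,.19,7.2)
print(proj(p,[[.570,.232,.137],[.579,.159,.12]]))"
```

```text
{'camera_matrix': [[334.7373, 0.0, 277.1725], [0.0, 334.7373, 208.8002], [0.0, 0.0, 1.0]], 'R': [[0.9928, 0.1199, -0.0019], [0.1146, -0.9433, 0.3116], [0.0356, -0.3096, -0.9502]], 't': [-0.5954, 0.1226, 0.3896]}
t 1.15 tcp [0.5735 0.2288 0.1884] yaw 6.57 q6 1.7 F [-0.2 -2.9 -0.8] w 0.0856 -> shift [ 0.0071 -0.0062 -0.0032] turn -0.0018
[[274.03330069 227.63992953]
 [274.81640244 312.20172049]]
```

View pics/w1.png

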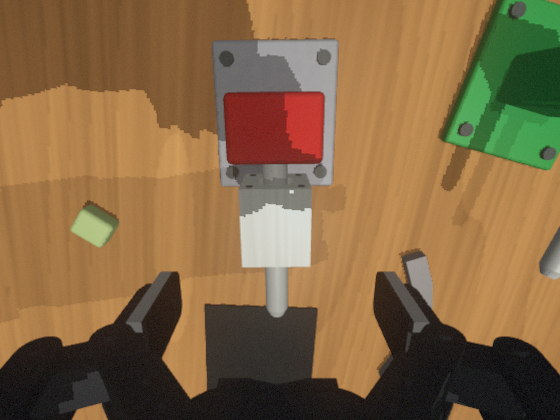

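The wrist view confirms the small red stand. The block's top face covers columns 239–311 and rows 189–267, and the rod tip is at (277,316).

```bash
python3 -c "
from h import *
import pickle
p=pickle.load(open('w1.pkl','rb'))
c=ray(p,[[239.5,189],[310.5,189],[311,267],[240.5,267]],.137); print(c,c.mean(0))
r1=ray(p,[[224,163],[323,163],[324,93],[225,93]],.14); print(r1.mean(0), r1[1]-r1[0])
t=ray(p,[[277,316]],.12);print(t)
d=t[0]-r1.mean(0);print(np.degrees(np.arctan2(d[1],d[0])))
m=c.mean(0)
go(m[0],m[1],.100,7.2)"
```

```text
[[0.54659253 0.25411916 0.137     ]
 [0.58874655 0.25923349 0.137     ]
 [0.59691308 0.20779303 0.137     ]
 [0.55166725 0.20228017 0.137     ]] [0.57097985 0.23085647 0.137     ]
[0.5629759  0.29157917 0.14      ] [0.05646012 0.00684122 0.        ]
[[0.58099404 0.15592367 0.12      ]]
-82.4341004084155
t 1.15 tcp [0.5735 0.2288 0.1884] yaw 6.57 q6 1.7 F [-0.2 -2.9 -0.8] w 0.0856 -> shift [ 0.0049 -0.0043  0.1768] turn -0.0018
```

step_arm(
  plan=[
    [[0.005,-0.004,0.02],-0.002],
    [[0.005,-0.004,0.05],-0.002],
    [[0.005,-0.004,0.08],-0.002],
    [[0.005,-0.004,0.11],-0.002],
    [[0.005,-0.004,0.14],-0.002],
    [[0.005,-0.004,0.165],-0.002],
    [[0.005,-0.004,0.177],-0.002],
    [[0.005,-0.004,0.177],-0.002],
    [[0.005,-0.004,0.177],-0.002],
    [[0.005,-0.004,0.177],-0.002],
  ],
)

```text
time_s: 2.15
tcp_pos: [0.5714, 0.231, 0.1005]
eef_rot: [0.661, 0.751, -0.001, 0.0]
wrist_force: [-0.2, 0.5, -0.3]
width: 0.0855
```

step_arm(
  plan=[
    [[0,0,0],0],
    [[0,0,0],0],
    [[0,0,0],0],
    [[0,0,0],0],
    [[0,0,0],0],
    [[0,0,0],0],
    [[0,0,0],0],
    [[0,0,0],0],
    [[0,0,0],0],
    [[0,0,0],0],
  ],
  gripper=1,
)

```text
time_s: 3.15
tcp_pos: [0.5715, 0.231, 0.1009]
eef_rot: [0.661, 0.751, -0.0, 0.001]
wrist_force: [-1.6, -0.8, 5.2]
width: 0.0432
```

```bash
python3 -c "
from h import *
go(.571,.231,.105,7.4)
go(.587,.111,.106,7.4)"
```

```text
t 3.15 tcp [0.5715 0.231  0.1009] yaw 7.3 q6 1.7 F [-1.6 -0.8  5.2] w 0.0432 -> shift [ 0.     -0.001  -0.0082] turn -0.0003
t 3.15 tcp [0.5715 0.231  0.1009] yaw 7.3 q6 1.7 F [-1.6 -0.8  5.2] w 0.0432 -> shift [-2.421e-01  2.000e-04 -9.900e-03] turn -0.0003
```

step_arm(
  plan=[
    [[0,0,-0.005],0],
    [[0,0,-0.01],0],
    [[0,0,-0.01],0],
    [[0,0,-0.01],0],
    [[-0.02,0,-0.01],0],
    [[-0.04,0,-0.01],0],
    [[-0.06,0,-0.01],0],
    [[-0.08,0,-0.01],0],
    [[-0.1,0,-0.01],0],
    [[-0.12,0,-0.01],0],
  ],
)

```text
time_s: 4.15
tcp_pos: [0.5793, 0.1705, 0.106]
eef_rot: [0.661, 0.751, -0.0, 0.001]
wrist_force: [0.1, 0.8, -1.7]
width: 0.0434
```

```bash
python3 -c "
from h import *
go(.588,.100,.106,7.4)"
```

```text
t 4.15 tcp [0.5793 0.1705 0.106 ] yaw 7.28 q6 1.6 F [ 0.1  0.8 -1.7] w 0.0434 -> shift [-0.1421 -0.0005  0.0002] turn -0.0003
```

step_arm(
  plan=[
    [[-0.025,0,0],0],
    [[-0.05,0,0],0],
    [[-0.075,0,0],0],
    [[-0.1,0,0],0],
    [[-0.125,0,0],0],
    [[-0.14,0,0],0],
    [[-0.15,0,0],0],
    [[-0.15,0,0],0],
    [[-0.15,0,0],0],
    [[-0.15,0,0],0],
  ],
)

```text
time_s: 5.15
tcp_pos: [0.5887, 0.0965, 0.1061]
eef_rot: [0.661, 0.751, -0.0, 0.001]
wrist_force: [0.3, 1.0, -1.2]
width: 0.0433
```

```bash
python3 -c "
from h import *
go(.577,.018,.03,7.3); go(.577,.018,.012,7.3)"
```

```text
t 5.15 tcp [0.5887 0.0965 0.1061] yaw 7.31 q6 1.47 F [ 0.3  1.  -1.2] w 0.0433 -> shift [-0.1526 -0.0432  0.1524] turn 0.0
t 5.15 tcp [0.5887 0.0965 0.1061] yaw 7.31 q6 1.47 F [ 0.3  1.  -1.2] w 0.0433 -> shift [-0.1525 -0.0432  0.1884] turn 0.0
```

step_arm(
  plan=[
    [[-0.05,-0.014,0],0],
    [[-0.1,-0.029,0.01],0],
    [[-0.152,-0.043,0.03],0],
    [[-0.152,-0.043,0.06],0],
    [[-0.152,-0.043,0.09],0],
    [[-0.152,-0.043,0.12],0],
    [[-0.152,-0.043,0.15],0],
    [[-0.152,-0.043,0.17],0],
    [[-0.152,-0.043,0.18],0],
    [[-0.152,-0.043,0.184],0],
  ],
)

```text
time_s: 6.15
tcp_pos: [0.577, 0.0185, 0.014]
eef_rot: [0.66, 0.751, -0.001, 0.0]
wrist_force: [-0.3, 0.3, -0.9]
width: 0.0435
```

step_arm(
  plan=[
    [[0,0,0],0],
    [[0,0,0.001],0],
    [[0,0,0.002],0],
    [[0,0,0.003],0],
    [[0,0,0.004],0],
    [[0,0,0.005],0],
    [[0,0,0.006],0],
    [[0,0,0.006],0],
    [[0,0,0.006],0],
    [[0,0,0.006],0],
  ],
)

```text
time_s: 7.15
tcp_pos: [0.577, 0.0184, 0.011]
eef_rot: [0.66, 0.751, -0.001, 0.0]
wrist_force: [-1.3, -0.3, 1.3]
width: 0.0435
```

```bash
python3 -c "
from h import *
go(.577,.018,.0108,7.3)"
```

```text
t 7.15 tcp [0.577  0.0184 0.011 ] yaw 7.33 q6 1.33 F [-1.3 -0.3  1.3] w 0.0435 -> shift [-0.0009 -0.0002  0.0005] turn 0.0001
```

step_arm(
  plan=[
    [[0,0,0.001],0],
    [[0,0,0.001],0],
    [[0,0,0.001],0],
    [[0,0,0.001],0],
    [[0,0,0.001],0],
    [[0,0,0.001],0],
    [[0,0,0.001],0],
    [[0,0,0.001],0],
    [[0,0,0.001],0],
    [[0,0,0.001],0],
  ],
)

```text
time_s: 8.15
tcp_pos: [0.5771, 0.0185, 0.011]
eef_rot: [0.66, 0.751, -0.0, 0.001]
wrist_force: [-2.8, 0.1, 9.2]
width: 0.0429
```

step_arm(
  plan=[
    [[0,0,0],0],
    [[0,0,0],0],
    [[0,0,0],0],
    [[0,0,0],0],
    [[0,0,0],0],
    [[0,0,0],0],
    [[0,0,0],0],
    [[0,0,0],0],
    [[0,0,0],0],
    [[0,0,0],0],
  ],
  gripper=-1,
)

```text
time_s: 9.15
tcp_pos: [0.577, 0.0184, 0.011]
eef_rot: [0.661, 0.751, -0.0, 0.001]
wrist_force: [-0.4, 0.6, 0.2]
width: 0.0856
```

step_arm(
  plan=[
    [[0,0,-0.02],0],
    [[0,0,-0.05],0],
    [[0,0,-0.09],0],
    [[0,0,-0.13],-0.02],
    [[0,0,-0.17],-0.04],
    [[0,0,-0.19],-0.06],
    [[0,0,-0.19],-0.08],
    [[0,0,-0.19],-0.1],
    [[0,0,-0.19],-0.12],
    [[0,0,-0.19],-0.14],
  ],
)

```text
time_s: 10.15
tcp_pos: [0.5771, 0.0186, 0.1068]
eef_rot: [0.275, 0.961, -0.001, 0.001]
wrist_force: [-0.0, 0.0, -0.4]
width: 0.0851
```

```bash
python3 -c "
from h import *
import pickle
p=camera_params('wrist'); im=snapshot('wrist'); cv2.imwrite('pics/w2.png',im[:,:,::-1]); pickle.dump(p,open('w2.pkl','wb'))
go(.577,.018,.014,97.3)
print(proj(p,[[.577,.018,.047],[.49,-.257,.01]]))"
```

```text
t 10.2 tcp [0.5771 0.0186 0.1068] yaw 58.46 q6 0.44 F [ 0.1  0.3 -0.2] w 0.0855 -> shift [-0.0002 -0.001   0.1856] turn -0.1079
[[277.56322071 228.14405991]
 [-63.12979643 292.77592016]]
```

View pics/w2.png

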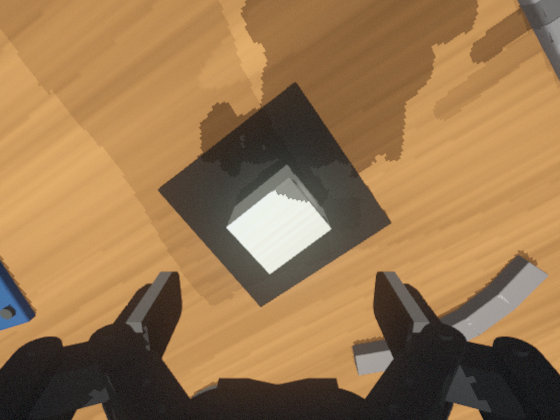

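step_arm(
  plan=[
    [[0,0,0],-0.02],
    [[0,0,0],-0.04],
    [[0,0,0],-0.06],
    [[0,0,0.02],-0.08],
    [[0,0,0.04],-0.1],
    [[0,0,0.07],-0.108],
    [[0,0,0.11],-0.108],
    [[0,0,0.15],-0.108],
    [[0,0,0.18],-0.108],
    [[0,0,0.189],-0.108],
  ],
)

```text
time_s: 11.2
tcp_pos: [0.5765, 0.0185, 0.0114]
eef_rot: [-0.063, 0.998, -0.001, -0.0]
wrist_force: [-0.0, -0.6, 1.0]
width: 0.0856
```

step_arm(
  plan=[
    [[0,0,0],0],
    [[0,0,0],0],
    [[0,0,0],0],
    [[0,0,0],0],
    [[0,0,0],0],
    [[0,0,0],0],
    [[0,0,0],0],
    [[0,0,0],0],
    [[0,0,0],0],
    [[0,0,0],0],
  ],
  gripper=1,
)

```text
time_s: 12.2
tcp_pos: [0.577, 0.0185, 0.0126]
eef_rot: [-0.063, 0.998, -0.001, 0.0]
wrist_force: [-2.4, -0.1, 7.1]
width: 0.0508
```

```bash
python3 -c "
from h import *
go(.577,.018,.10,97.3)"
```

```text
t 12.2 tcp [0.577  0.0185 0.0126] yaw 97.2 q6 -0.23 F [-2.4 -0.1  7.1] w 0.0508 -> shift [ 1.000e-04 -1.300e-03 -1.748e-01] turn -0.0003
```

Gripped by the ends (51 mm). I'll lift to clear the gauge, then move partway toward it and look.

step_arm(
  plan=[
    [[0,0,-0.01],0],
    [[0,0,-0.03],0],
    [[0,0,-0.06],0],
    [[0,0,-0.1],0],
    [[0,0,-0.14],0],
    [[0,0,-0.18],0],
    [[0,0,-0.22],0],
    [[0,0,-0.25],0],
    [[0,0,-0.25],0],
    [[0,0,-0.25],0],
  ],
)

```text
time_s: 13.2
tcp_pos: [0.5769, 0.0187, 0.1377]
eef_rot: [-0.063, 0.998, -0.001, 0.001]
wrist_force: [-0.1, -0.9, -2.1]
width: 0.0514
```

```bash
python3 -c "
from h import *
go(.490,-.257,.137,166.5)"
```

```text
t 13.2 tcp [0.5769 0.0187 0.1377] yaw 97.19 q6 -0.23 F [-0.1 -0.9 -2.1] w 0.0514 -> shift [ 0.2416 -0.5252  0.002 ] turn -0.1925
```

step_arm(
  plan=[
    [[0.02,-0.045,0],-0.016],
    [[0.05,-0.105,0],-0.036],
    [[0.08,-0.17,0],-0.058],
    [[0.11,-0.235,0],-0.08],
    [[0.14,-0.3,0],-0.102],
    [[0.17,-0.365,0],-0.124],
    [[0.2,-0.43,0],-0.146],
    [[0.22,-0.48,0],-0.168],
    [[0.235,-0.51,0],-0.185],
    [[0.242,-0.525,0],-0.193],
  ],
)

```text
time_s: 14.2
tcp_pos: [0.4887, -0.2581, 0.137]
eef_rot: [-0.621, 0.784, -0.0, -0.0]
wrist_force: [0.5, 0.9, -1.2]
width: 0.0508
```

```bash
python3 -c "
from h import *
import pickle
p=camera_params('wrist'); im=snapshot('wrist'); cv2.imwrite('pics/w3.png',im[:,:,::-1]); pickle.dump(p,open('w3.pkl','wb'))
go(.490,-.257,.137,166.5)
c,s=np.cos(np.radians(-13.5)),np.sin(np.radians(-13.5)); M=np.array([[c,-s],[s,c]])
L=np.array([[-50,-60],[50,-60],[50,60],[-50,60]])/1000@M.T+[.49,-.257]
print(proj(p,np.c_[L,[.01]*4]))"
```

```text
t 14.25 tcp [ 0.4887 -0.2586  0.137 ] yaw 166.89 q6 -1.98 F [-0.3 -1.3 -1.3] w 0.0514 -> shift [-0.0036 -0.0018 -0.    ] turn 0.0011
[[340.29175834 129.51732131]
 [213.03129207 128.65009385]
 [220.07483713 265.87516512]
 [331.6000209  266.54167576]]
```

View pics/w3.png

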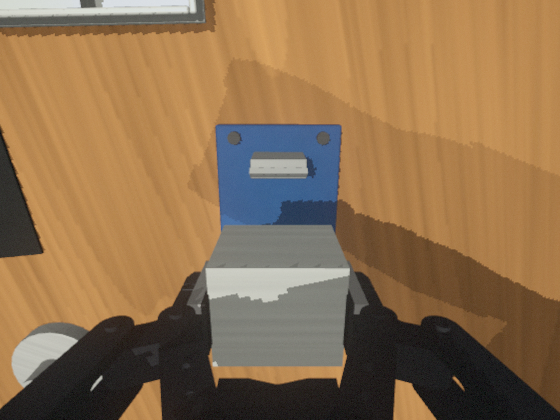

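```bash
python3 -c "
from h import *
import pickle
p=pickle.load(open('w3.pkl','rb')); im=cv2.imread('pics/w3.png'); H,S,V=cv2.split(cv2.cvtColor(im,cv2.COLOR_BGR2HSV))
m=(H>100)&(H<130)&(S>110)
rows=np.arange(132,215,4); l=[(np.where(m[v,190:360])[0].min()+190-.5,v) for v in rows]; rr=[(np.where(m[v,190:360])[0].max()+190.5,v) for v in rows]
cols=np.arange(225,336,6); t=[(u,np.where(m[100:160,u])[0].min()+99.5) for u in cols]
L,R,T=[ray(p,a,.01)[:,:2] for a in (l,rr,t)]
def fit(P):
    vx,vy,x,y=cv2.fitLine((P*1000).astype(np.float32),cv2.DIST_HUBER,0,.01,.01).ravel(); return np.array([x,y]),np.degrees(np.arctan2(vy,vx))%180
for a in (L,R,T): print(fit(a))
pt,a=fit(T); yaw=np.radians(a-180); ex=np.array([np.cos(yaw),np.sin(yaw)]); ey=np.array([-ex[1],ex[0]])
xm=(fit(L)[0]@ex+fit(R)[0]@ex)/2; yc=pt@ey+60; C=xm*ex+yc*ey; print('centre',C,'width',fit(L)[0]@ex-fit(R)[0]@ex,a)
# cheek, top z .054: row 178 cols 250-307
k=ray(p,[[250,178],[307,178],[252,160],[305,160]],.054)[:,:2]*1000; print('cheek x,y rel', [( (q-C)@ex,(q-C)@ey) for q in k])
go(C[0]/1000,C[1]/1000,.065,np.degrees(yaw)+180)
"
```

```text
(array([ 531.00934, -291.2945 ], dtype=float32), np.float32(76.92013))
(array([ 435.7629, -268.6113], dtype=float32), np.float32(76.913216))
(array([ 475.72018, -318.87323], dtype=float32), np.float32(166.88104))
centre [ 488.00623 -260.12866] width 97.90906 166.88104
cheek x,y rel [(np.float64(19.140076110619212), np.float64(-27.21786737084192)), (np.float64(-20.066089255491875), np.float64(-27.217941753916858)), (np.float64(17.475317506565393), np.float64(-39.64774829334427)), (np.float64(-18.370859339125673), np.float64(-39.647794576387426))]
t 14.25 tcp [ 0.4887 -0.2586  0.137 ] yaw 166.89 q6 -1.98 F [-0.3 -1.3 -1.3] w 0.0514 -> shift [0.0032 0.0007 0.144 ] turn 0.0
```

step_arm(
  plan=[
    [[0.003,0.001,0.02],0],
    [[0.003,0.001,0.05],0],
    [[0.003,0.001,0.08],0],
    [[0.003,0.001,0.11],0],
    [[0.003,0.001,0.13],0],
    [[0.003,0.001,0.138],0],
    [[0.003,0.001,0.145],0],
    [[0.003,0.001,0.155],0],
    [[0.003,0.001,0.165],0],
    [[0.003,0.001,0.17],0],
  ],
)

```text
time_s: 15.25
tcp_pos: [0.4879, -0.26, 0.0517]
eef_rot: [-0.622, 0.783, -0.0, -0.0]
wrist_force: [-0.2, 0.6, -1.6]
width: 0.0512
```

```bash
python3 -c "
from h import *
go(.488,-.2600,.0196,166.9)
"
```

```text
t 15.25 tcp [ 0.4879 -0.26    0.0517] yaw 166.89 q6 -1.98 F [-0.2  0.6 -1.6] w 0.0512 -> shift [-0.0001 -0.0003  0.0642] turn -0.0
```

step_arm(
  plan=[
    [[0,0,0.006],0],
    [[0,0,0.012],0],
    [[0,0,0.018],0],
    [[0,0,0.025],0],
    [[0,0,0.032],0],
    [[0,0,0.039],0],
    [[0,0,0.045],0],
    [[0,0,0.051],0],
    [[0,0,0.056],0],
    [[0,0,0.058],0],
  ],
)

```text
time_s: 16.25
tcp_pos: [0.4878, -0.2599, 0.0224]
eef_rot: [-0.622, 0.783, -0.0, -0.0]
wrist_force: [-0.1, 0.2, -1.4]
width: 0.0509
```

step_arm(
  plan=[
    [[0,0,0],0],
    [[0,0,0.001],0],
    [[0,0,0.002],0],
    [[0,0,0.003],0],
    [[0,0,0.004],0],
    [[0,0,0.005],0],
    [[0,0,0.006],0],
    [[0,0,0.006],0],
    [[0,0,0.006],0],
    [[0,0,0.006],0],
  ],
)

```text
time_s: 17.25
tcp_pos: [0.4878, -0.26, 0.0196]
eef_rot: [-0.622, 0.783, -0.0, -0.0]
wrist_force: [-2.6, 0.4, 5.3]
width: 0.0513
```

```bash
python3 -c "
from h import *
go(.488,-.2600,.0196,166.9)
"
```

```text
t 17.25 tcp [ 0.4878 -0.26    0.0196] yaw 166.89 q6 -1.98 F [-2.6  0.4  5.3] w 0.0513 -> shift [-0.0001 -0.0005 -0.0001] turn -0.0
```

step_arm(
  plan=[
    [[0,0,0],0],
    [[0,0,0],0],
    [[0,0,0],0],
    [[0,0,0],0],
    [[0,0,0],0],
    [[0,0,0],0],
    [[0,0,0],0],
    [[0,0,0],0],
    [[0,0,0],0],
    [[0,0,0],0],
  ],
  gripper=-1,
)

```text
time_s: 18.25
tcp_pos: [0.4878, -0.26, 0.0196]
eef_rot: [-0.622, 0.783, -0.0, -0.0]
wrist_force: [-1.0, 0.1, 0.5]
width: 0.0852
```

step_arm(
  plan=[
    [[0,0,-0.02],0],
    [[0,0,-0.05],0],
    [[0,0,-0.09],0],
    [[0,0,-0.14],0],
    [[0,0,-0.19],0],
    [[0,0,-0.23],0],
    [[0,0,-0.26],0],
    [[0,0,-0.27],0],
    [[0,0,-0.27],0],
    [[0,0,-0.27],0],
  ],
)

```text
time_s: 19.25
tcp_pos: [0.4875, -0.2596, 0.154]
eef_rot: [-0.622, 0.783, 0.0, -0.001]
wrist_force: [0.2, -1.0, -0.6]
width: 0.0856
```

```bash
python3 -c "
from h import *
p=camera_params('wrist'); im=snapshot('wrist'); cv2.imwrite('pics/w4.png',im[:,:,::-1])
go(.488,-.2600,.0196,166.9)
print(proj(p,[[.488,-.26,.054]]))
t=snapshot('top'); o=cv2.imread('pics/top0.png')[:,:,::-1]
d=(cv2.absdiff(t,o).max(2)>50)
for n,(u,v) in dict(hub=(350,158),bar=(277,160),wax=(254,273),housing=(461,209)).items(): print(n,d[v-20:v+20,u-28:u+28].sum())
"
```

```text
t 19.3 tcp [ 0.4875 -0.2596  0.1539] yaw 166.88 q6 -1.98 F [ 0.  -0.1 -0.2] w 0.0855 -> shift [ 0.0003 -0.0015  0.2685] turn -0.0001
[[276.61405088 210.38845272]]
hub 0
bar 0
wax 0
housing 898
```

View pics/w4.png

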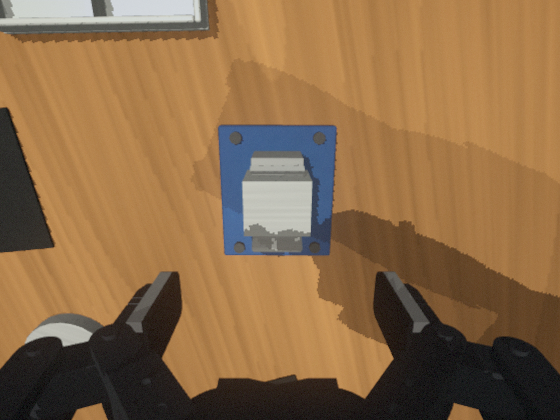

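The block lies between the cheeks: its top face covers columns 242–312, centred at (277,207), against a predicted (277,210). The fingers are clear. The difference at the housing in the top view is probably the arm or its shadow, because the housing lies undisturbed in the wrist view. Handing in.

```bash
python3 -c "
from cell import order
print(order.close_job())"
```

```text
the job is handed in; nothing more can be done
None
```

I slid the block off the small red stand's rod, set it down on the mat nearer the robot and let go. I then took it again by its ends, lowered it into the blue gauge and let go. I handed the job in at about 19.4 s of the 53 s allowed; no verdict was reported.

- **Seating:** the tool reached the expected seated height (TCP 19.6 mm) with light floor contact of about 5 N. The highest wrist force I read on the way was about 9 N.
- **Position in the channel:** the last wrist picture shows the block between the cheeks, a few pixels from where I predicted it, with the fingers open and clear.
- **Bystanders:** comparing the top view with the start showed no change at the hub, bar or wax.
- **Check that disagreed:** the same comparison flagged 898 changed pixels around the housing. I put this down to the arm or its shadow and did not confirm it from above. The housing looked unmoved in the wrist pictures before and after the placing, and the tool never went near it.

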